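Lids off the dressing jars, in order

TASK

The four dressing jars are to go into the steriliser open. Take the lid off each jar and set it in the empty lid rack, knob up and lying flat over a hole, in the same left-to-right order (as the robot sees it) in which the jars stand, so that every lid can go back on its own jar. Leave the jars standing in their rack and drop no lid on the worktop.

Things in the scene. Friction and masses are not known exactly. Their poses are not given: they have to be found in the camera images.
- jar_rack: Low grey metal rack, fixed, 76 mm deep (its x) by 336 mm long (its y; feet 14 mm more each end), 40 mm high, with four wells in a row at x = 0, y = +123, +41, -41, -123 mm; a jar stands in each. Origin: centre of its underside, on the worktop. x points away from the robot, +y to the robot's left, turned 0.17 rad at most. Either rack may be the front one.
- lid_rack: Low grey metal rack, fixed, empty; size, origin and axes as the jar rack. Its deck (4 mm thick, top 40 mm above the origin) has four open holes 50 mm wide in a row at x = 0, y = +123, +41, -41, -123 mm. A seated lid lies flat on the deck, origin at deck height, its plug in the hole with 5 mm play. A coiled air hose, a column 120 mm wide, hangs behind the racks at about world x 735, y -170 mm.
- jar_a: The shortest of the four white dressing jars, 68 mm high, 54 mm across, mouth 48 mm wide, about 0.28 kg, standing loose in any well of the jar rack, its foot 10 mm above the worktop. Origin: centre of its foot, z up.
- lid_a: Steel lid on jar_a, the shortest jar: disc 66 mm wide, 4 mm thick, with a ball knob, 24 mm in diameter, centred 19 mm above the origin (top at 31 mm). Below, a plug 40 mm wide, 12 mm deep, tapering to 31 mm, sits loosely (4 mm play) in the jar's mouth and lifts straight out. About 0.09 kg. Origin: centre of the disc's underside, level with the jar's rim; z up.
- jar_b: The second shortest of the four white dressing jars, 78 mm high, 54 mm across, mouth 48 mm wide, about 0.28 kg, standing loose in any well of the jar rack, its foot 10 mm above the worktop. Origin: centre of its foot, z up.
- lid_b: Steel lid on jar_b, the second shortest jar: disc 66 mm wide, 4 mm thick, with a broad flat mushroom knob, 34 mm in diameter, from 17 to 28 mm above the origin on a thinner 14 mm neck. Below, a plug 40 mm wide, 12 mm deep, tapering to 31 mm, sits loosely (4 mm play) in the jar's mouth and lifts straight out. About 0.09 kg. Origin: centre of the disc's underside, level with the jar's rim; z up.
- jar_c: The second tallest of the four white dressing jars, 88 mm high, 54 mm across, mouth 48 mm wide, about 0.28 kg, standing loose in any well of the jar rack, its foot 10 mm above the worktop. Origin: centre of its foot, z up.
- lid_c: Steel lid on jar_c, the second tallest jar: disc 66 mm wide, 4 mm thick, with a slim straight post knob, 15 mm in diameter, its top 34 mm above the origin. Below, a plug 40 mm wide, 12 mm deep, tapering to 31 mm, sits loosely (4 mm play) in the jar's mouth and lifts straight out. About 0.09 kg. Origin: centre of the disc's underside, level with the jar's rim; z up.
- jar_d: The tallest of the four white dressing jars, 98 mm high, 54 mm across, mouth 48 mm wide, about 0.28 kg, standing loose in any well of the jar rack, its foot 10 mm above the worktop. Origin: centre of its foot, z up.
- lid_d: Steel lid on jar_d, the tallest jar: disc 66 mm wide, 4 mm thick, with a flared knob, 27 mm wide from 18 to 26 mm above the origin (its top), narrowing to 16 mm at its foot. Below, a plug 40 mm wide, 12 mm deep, tapering to 31 mm, sits loosely (4 mm play) in the jar's mouth and lifts straight out. About 0.09 kg. Origin: centre of the disc's underside, level with the jar's rim; z up.

How it is judged (in metres and radians):
At the end, for the whole second after the job is handed in: Each lid lies in the lid-rack hole with the same place from the left as its jar: within 10 mm of the hole's centre in x and y, 4 mm in height, tilt under 0.1 rad. All jars stand in their wells (15 mm along the row, 12 mm across, 6 mm in height, tilt 0.1 rad). Everything is released and at rest (((y of jar_a in the frame of jar_rack between 0.108 and 0.138 m and y of lid_a in the frame of lid_rack between 0.113 and 0.133 m) or (y of jar_a in the frame of jar_rack between 0.026 and 0.056 m and y of lid_a in the frame of lid_rack between 0.031 and 0.051 m) or (y of jar_a in the frame of jar_rack between -0.056 and -0.026 m and y of lid_a in the frame of lid_rack between -0.051 and -0.031 m) or (y of jar_a in the frame of jar_rack between -0.138 and -0.108 m and y of lid_a in the frame of lid_rack between -0.133 and -0.113 m)) and x of lid_a in the frame of lid_rack between -0.01 and 0.01 m and z of lid_a in the frame of lid_rack between 0.036 and 0.044 m and angle between each of lid_a, jar_a, lid_b, jar_b, lid_c, jar_c, lid_d, jar_d's own z axis and vertical below 0.1 rad and linear speed of each of lid_a, jar_a, lid_b, jar_b, lid_c, jar_c, lid_d, jar_d below 0.02 m/s and x of jar_a in the frame of jar_rack between -0.012 and 0.012 m and z of jar_a in the frame of jar_rack between 0.004 and 0.016 m and ((y of jar_b in the frame of jar_rack between 0.108 and 0.138 m and y of lid_b in the frame of lid_rack between 0.113 and 0.133 m) or (y of jar_b in the frame of jar_rack between 0.026 and 0.056 m and y of lid_b in the frame of lid_rack between 0.031 and 0.051 m) or (y of jar_b in the frame of jar_rack between -0.056 and -0.026 m and y of lid_b in the frame of lid_rack between -0.051 and -0.031 m) or (y of jar_b in the frame of jar_rack between -0.138 and -0.108 m and y of lid_b in the frame of lid_rack between -0.133 and -0.113 m)) and x of lid_b in the frame of lid_rack between -0.01 and 0.01 m and z of lid_b in the frame of lid_rack between 0.036 and 0.044 m and x of jar_b in the frame of jar_rack between -0.012 and 0.012 m and z of jar_b in the frame of jar_rack between 0.004 and 0.016 m and ((y of jar_c in the frame of jar_rack between 0.108 and 0.138 m and y of lid_c in the frame of lid_rack between 0.113 and 0.133 m) or (y of jar_c in the frame of jar_rack between 0.026 and 0.056 m and y of lid_c in the frame of lid_rack between 0.031 and 0.051 m) or (y of jar_c in the frame of jar_rack between -0.056 and -0.026 m and y of lid_c in the frame of lid_rack between -0.051 and -0.031 m) or (y of jar_c in the frame of jar_rack between -0.138 and -0.108 m and y of lid_c in the frame of lid_rack between -0.133 and -0.113 m)) and x of lid_c in the frame of lid_rack between -0.01 and 0.01 m and z of lid_c in the frame of lid_rack between 0.036 and 0.044 m and x of jar_c in the frame of jar_rack between -0.012 and 0.012 m and z of jar_c in the frame of jar_rack between 0.004 and 0.016 m and ((y of jar_d in the frame of jar_rack between 0.108 and 0.138 m and y of lid_d in the frame of lid_rack between 0.113 and 0.133 m) or (y of jar_d in the frame of jar_rack between 0.026 and 0.056 m and y of lid_d in the frame of lid_rack between 0.031 and 0.051 m) or (y of jar_d in the frame of jar_rack between -0.056 and -0.026 m and y of lid_d in the frame of lid_rack between -0.051 and -0.031 m) or (y of jar_d in the frame of jar_rack between -0.138 and -0.108 m and y of lid_d in the frame of lid_rack between -0.133 and -0.113 m)) and x of lid_d in the frame of lid_rack between -0.01 and 0.01 m and z of lid_d in the frame of lid_rack between 0.036 and 0.044 m and x of jar_d in the frame of jar_rack between -0.012 and 0.012 m and z of jar_d in the frame of jar_rack between 0.004 and 0.016 m); the robot touches nothing.
It fails at once if a jar is tipped over or lifted out of the jar rack (angle between any of jar_a, jar_b, jar_c, jar_d's own z axis and vertical above 0.35 rad or z of any of jar_a, jar_b, jar_c, jar_d in the frame of jar_rack above 0.04 m).
It fails at once if a lid falls on the worktop (height (world z) of any of lid_a, lid_b, lid_c, lid_d below 0.028 m).
It also fails if it takes over 106 s, if anything falls off the work surface, if the arm or the gripper's body presses on something with over 40 N, if the wrist force passes 120 N, or if a joint passes its speed limit or range.

ROBOT

A 6-joint arm with a two-finger parallel gripper is mounted at the origin on a cart in front of the work surface, level with it; the furniture and walls round the work are solid. World frame = base frame: x ahead of the robot, y to its left, z up, the work surface at z = 0. Lengths are in m, angles in degrees, forces in N, time in s.
With the tool pointing down it reaches from about 0.35 to 0.875 m from the base axis. Payload 4.2 kg.
Tool frame: the origin (TCP) lies midway between the tips of the shut fingers; the grasp point (between the pads) lies 19 mm behind it; z points along the fingers, y is the line along which they close (so a half turn about z gives the same grasp; the last joint's range is limited). The gripper opens to 87 mm and grips with 3 to 60 N. Pads are 19 mm wide; open, the fingers measure 117 mm over their backs; the gripper's body (75 mm by 190 mm) begins 51 mm behind the grasp point.
Start: joints at [83.744, 22.042, 0.453, 0, -68.411, -14.817], TCP at [0.225, 0.583, 0.2] pointing down, gripper open.
Joint ranges: [-179.83, 179.83], [-69.29, 118.12], [-61.27, 80.66], [-181.25, 117.63], [-171.15, -9.14], [-177.46, 177.46]. Speed limits (degrees/s): [159.86, 159.86, 180, 180, 180, 180].

INTERFACE

Orientations are given as a 3x3 rotation matrix whose columns are the frame's x, y, z axes.
In Python, from station import r gives the robot as it stands.
- The arm moves only by the shell command python3 steer.py 'ROWS'. ROWS is a JSON list of rows, 1 to 8 of them, each an object with the fields finger_gap (the opening from 0.0 (shut) to 1.0 (fully open)), sx, sy, sz (the shift in shares of 1 m (1.0 is 1 m)), drx, dry, drz (a rotation vector in parts of the range, where 1.0 means 2 rad); a field left out counts as zero (the opening has to be given); each row is the pose to reach, as a shift and turn from the pose commanded when the command began, along the tool's axes at that moment; what a row does not reach only later rows make up. A row lasts 1/10 s, in which the tool goes at most 0.05 m and 8.59 degrees, less where a joint would pass 70% of its speed; a pose out of reach is approached as far as the arm can. The fingers move at their own pace and stop on an object; the grip force is fixed at half the most. Time passes only in rows, so rows that do not move let the fingers close. It prints the time, the measured TCP pose, the force, the opening and the grip force at its end. Input that does not fit is refused with a message, and nothing moves.
- r.sense(): the state, without advancing time (a new reading comes with each control period).
- r.capture(name): name is "scene" or "top" or "wrist"; returns a dict with "pixels" (420x560x3 uint8, red, green, blue), "z_map" (420x560 float32, m along the optical axis (not along the pixel's ray), 0 where there is no reading), "K" (3x3 intrinsics, pixels), "world_from_camera" (4x4, takes a point from camera to world coordinates). Camera axes: x right, y up, looking along -z (the intrinsics and any distortion apply to the point x, -y, -z); pixel columns grow to the right and rows downward; lengths in m; the calibration is good to about 2 mm. A picture is of the moment at which its call begins.
- r.finish_job(): hands the job in; it is judged then, once.
The state is a dict: "time_s": time; "joints": joint angles; "joint_velocities": joint speeds; "effort": joint torques, N m; "tcp_pos": TCP position; "ee_rot": TCP orientation; "wrist_force": force on the tool from outside, world axes, zero at the start; "moment": the same for the moment, N m; "gripper_width": opening from 0.0 (shut) to 1.0 (fully open); "gripper_force": force on a finger pad.
Only numpy, scipy, OpenCV 4.12 (cv2) and the standard library are available. Lean on these libraries where they do the work, as an engineer would, in place of code of your own. Each camera call takes 0.05 s, during which the arm holds its last target. There are 200 camera calls.

## Working session

There is one attempt and no reset: what is moved stays moved. The work goes in short steps, Python scripts to look and compute and a shell command to move; the robot and the scene stay as the last step left them, time stands still between calls to the robot, and variables do not carry over. Pictures are saved under pics/ and viewed, at most 14 in all, crops included, and the job is handed in when it is done.

```bash
ls; mkdir -p pics; python3 - <<'E'
from station import r
import cv2, numpy as np
s=r.sense(); print(s)
for n in("scene","top"):
    c=r.capture(n); cv2.imwrite(f"pics/{n}0.png",c["pixels"][:,:,::-1]); np.savez(f"{n}0.npz",**c)
    print(n,c["K"].round(1).tolist(),c["world_from_camera"].round(3).tolist(),[k for k in c])
E
```

```text
pics
station.py
steer.py
{'time_s': 0.0, 'joints': array([ 8.37442258e+01,  2.20923094e+01,  3.81543439e-01, -2.85639581e-02,
       -6.84135914e+01, -1.48143336e+01]), 'joint_velocities': array([-0.04382003,  0.04662736,  0.05460479, -0.03200961,  0.03355712,
        0.08783131]), 'effort': array([-8.31502547e-06, -3.90668464e+01,  1.87408072e+01,  4.22011390e+00,
        1.09653192e-02, -1.91349109e-04]), 'tcp_pos': array([0.22446879, 0.5826039 , 0.19905652]), 'ee_rot': array([[ 9.33075127e-01, -3.59680861e-01, -6.97311695e-04],
       [-3.59681521e-01, -9.33072754e-01, -2.10696461e-03],
       [ 1.07192302e-04,  2.21676641e-03, -9.99997537e-01]]), 'wrist_force': array([-0.89309089,  0.30087836,  0.24521301]), 'moment': array([-0.00550172, -0.04440506, -0.05414669]), 'gripper_force': 0.0, 'gripper_width': 0.9993487205391762}
scene [[520.1, 0.0, 274.3], [0.0, 520.1, 205.7], [0.0, 0.0, 1.0]] [[-0.773, 0.476, -0.42, 0.086], [-0.634, -0.564, 0.529, 0.542], [0.015, 0.675, 0.738, 0.842], [0.0, 0.0, 0.0, 1.0]] ['pixels', 'z_map', 'K', 'world_from_camera']
top [[545.9, 0.0, 288.1], [0.0, 545.9, 214.1], [0.0, 0.0, 1.0]] [[0.008, 0.986, -0.164, 0.335], [-1.0, 0.011, 0.015, 0.035], [0.017, 0.164, 0.986, 1.188], [0.0, 0.0, 0.0, 1.0]] ['pixels', 'z_map', 'K', 'world_from_camera']
```

View pics/scene0.png

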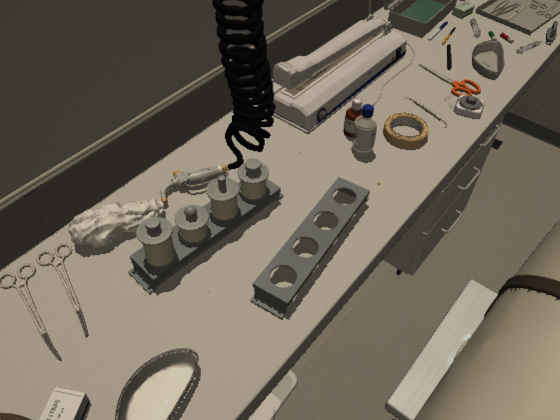

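View pics/top0.png

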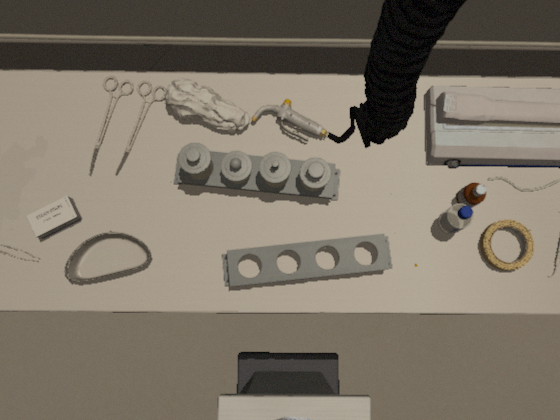

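The scene view shows the rear rack holding four jars, left to right at about (155,240), (192,222), (223,195), (253,178): tall, short, post knob and broad knob. The empty front rack has holes at (283,276), (306,246), (326,219) and (344,196). The top view shows the lids at (195,155), (236,165), (274,167), (315,172) and the holes at (249,266), (288,262), (326,258), (366,254). I'll enlarge both views.

```bash
python3 - <<'E'
import cv2, numpy as np
out=[]
for n,(a,b,c,d) in {"top":(130,300,165,400),"scene":(150,320,125,380)}.items():
    p=np.load(f"{n}0.npz")["pixels"][a:b,c:d,::-1]
    p=(255*(p/255.)**.6).astype(np.uint8)
    p=cv2.resize(p,None,fx=3,fy=3,interpolation=cv2.INTER_CUBIC)
    cv2.imwrite(f"pics/{n}crop.png",p)
E
```

```text
(no output)
```

View pics/topcrop.png

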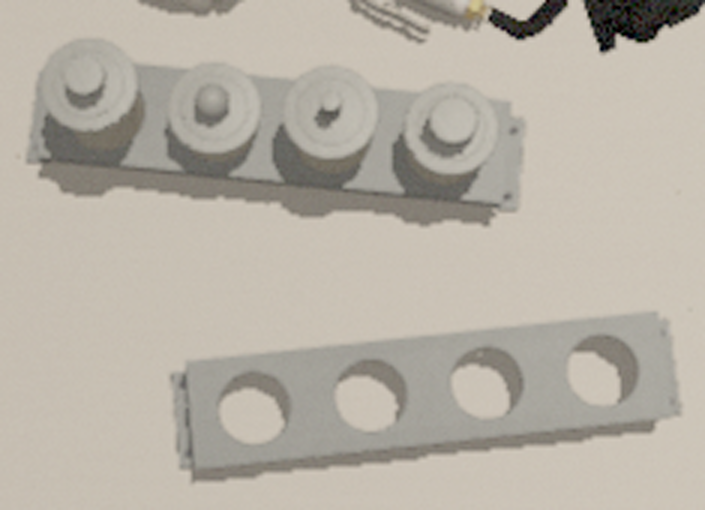

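View pics/scenecrop.png

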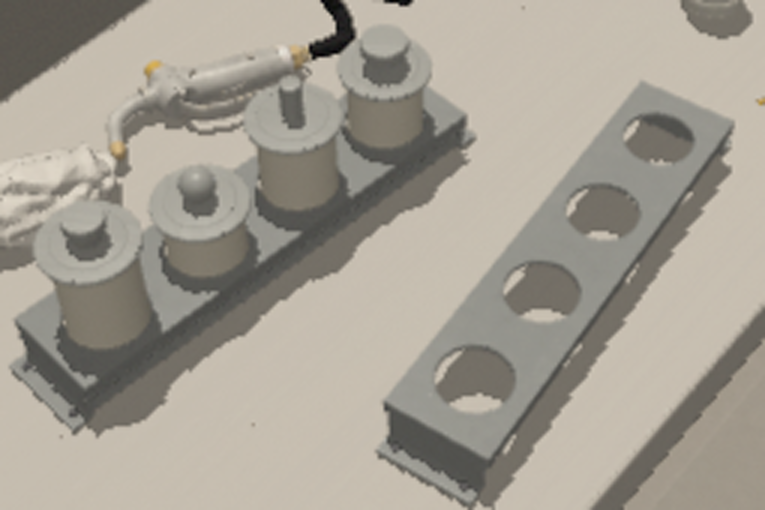

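The crops give the order left to right as d (flared), a (ball), c (post), b (mushroom). Knobs are at (85,76), (212,102), (333,98), (453,118) in the top crop and (84,217), (197,183), (291,85), (385,43) in the scene crop, and the holes are clear in both. I'll triangulate them, refine the holes with ellipse fits, and check against the depth.

```bash
cat > h.py <<'E'
import numpy as np, cv2
def ray(c,u,v):
    K=c["K"];T=c["world_from_camera"]
    d=T[:3,:3]@np.array([(u-K[0,2])/K[0,0],-(v-K[1,2])/K[1,1],-1.]); return T[:3,3],d
def plane(c,u,v,z):
    o,d=ray(c,u,v); return o+d*(z-o[2])/d[2]
def depth(c,u,v):
    o,d=ray(c,u,v); return o+d*c["z_map"][int(round(v)),int(round(u))]
def tri(r1,r2):
    (o1,d1),(o2,d2)=r1,r2
    t=np.linalg.lstsq(np.c_[d1,-d2],o2-o1,rcond=None)[0]
    a,b=o1+t[0]*d1,o2+t[1]*d2; return (a+b)/2,np.linalg.norm(a-b)
E
python3 - <<'E'
from h import *
t=np.load("top0.npz");s=np.load("scene0.npz")
t={k:t[k] for k in t};s={k:s[k] for k in s}
f=lambda p,o:(p[0]/3+o[0]-.33,p[1]/3+o[1]-.33)
T=[(85,76),(212,102),(333,98),(453,118),(254,408),(371,396),(487,383),(603,370)]
S=[(84,217),(197,183),(291,85),(385,43),(474,378),(541,291),(603,211),(659,139)]
for n,a,b in zip("dacb1234",T,S):
    a=f(a,(165,130));b=f(b,(125,150))
    p,g=tri(ray(t,*a),ray(s,*b)); print(n,(p*1000).round(1),"gap",round(g*1000,1),"depth top",(depth(t,*a)*1000).round(1),"sc",(depth(s,*b)*1000).round(1), "pl",(plane(t,*a,.04)*1000).round(1),(plane(s,*b,.04)*1000).round(1))
E
```

```text
d [626.1 207.9 138.2] gap 0.6 depth top [627.7 208.9 133.2] sc [626.9 207.1 136.8] pl [653.6 224.3  40. ] [701.2 161.1  40. ]
a [618.6 126.9 104.6] gap 0.1 depth top [617.4 126.5 108.7] sc [617.  128.1 106.8] pl [635.4 132.3  40. ] [665.3  90.5  40. ]
c [614.3  43.9 132.2] gap 1.8 depth top [615.1  44.4 131.9] sc [612.4  44.5 133.5] pl [639.5  45.2  40. ] [682.  -21.2  40. ]
b [604.9 -37.  117.4] gap 2.6 depth top [607.3 -36.7 112.5] sc [603.2 -37.  118.1] pl [625.7 -41.5  40. ] [659.  -99.5  40. ]
1 [415.3  97.5  45.9] gap 0.1 depth top [418.2  99.7   4.2] sc [433.8  72.6   1.3] pl [415.6  97.8  40. ] [417.8  94.2  40. ]
2 [424.6  16.3  45.2] gap 0.6 depth top [428.1  15.3  -2.4] sc [443.  -11.6   2.7] pl [424.8  16.1  40. ] [427.1  13.   40. ]
3 [434.1 -64.9  45.5] gap 0.2 depth top [438.2 -68.9  -1. ] sc [ 4.54e+02 -9.99e+01 -3.00e-01] pl [434.7 -65.4  40. ] [436.4 -69.1  40. ]
4 [ 444.  -146.7   43.6] gap 0.6 depth top [ 448.6 -153.8   -1.7] sc [ 85.7 542.2 841.7] pl [ 444.6 -147.2   40. ] [ 445.3 -150.    40. ]
```

The manual's scale: turns go in shares of 2 rad. Converting my numbers, 68.92 degrees / 114.5916 = 0.6014.

```bash
python3 steer.py '[{"finger_gap":1,"sx":0.047,"sy":0.019,"sz":-0.005,"drz":0.075},{"finger_gap":1,"sx":0.093,"sy":0.038,"sz":-0.01,"drz":0.1501},{"finger_gap":1,"sx":0.14,"sy":0.057,"sz":-0.015,"drz":0.2251},{"finger_gap":1,"sx":0.186,"sy":0.075,"sz":-0.02,"drz":0.3002},{"finger_gap":1,"sx":0.233,"sy":0.094,"sz":-0.025,"drz":0.3752},{"finger_gap":1,"sx":0.28,"sy":0.113,"sz":-0.03,"drz":0.4503},{"finger_gap":1,"sx":0.326,"sy":0.132,"sz":-0.03,"drz":0.5253},{"finger_gap":1,"sx":0.36,"sy":0.146,"sz":-0.03,"drz":0.6014}]'; python3 -c "
from station import r;s=r.sense();print(s['tcp_pos'],s['ee_rot'].round(4),s['joints'])"
```

```text
time_s: 0.9
tcp_pos: [0.5095, 0.3153, 0.23]
ee_rot: [[-0.004, -1.0, -0.0], [-1.0, 0.004, -0.0], [0.0, 0.0, -1.0]]
wrist_force: [0.6, 0.8, -0.1]
gripper_width: 1.004
gripper_force: 0.0
[0.50948094 0.31533814 0.23000155] [[-4.3e-03 -1.0e+00 -3.0e-04]
 [-1.0e+00  4.3e-03 -3.0e-04]
 [ 3.0e-04  3.0e-04 -1.0e+00]] [ 4.72211321e+01  1.84610397e+01 -5.72324191e-01 -3.57059850e-03
 -7.09912072e+01 -4.74688130e+01]
```

```bash
python3 steer.py '[{"finger_gap":1,"sx":0.034,"sy":-0.036},{"finger_gap":1,"sx":0.068,"sy":-0.072},{"finger_gap":1,"sx":0.1,"sy":-0.108},{"finger_gap":1,"sx":0.107,"sy":-0.117},{"finger_gap":1,"sx":0.107,"sy":-0.117}]'; python3 - <<'E'
from station import r
import cv2, numpy as np
c=r.capture("wrist"); np.savez("w0.npz",**c)
print(c["K"].round(1).tolist(),c["world_from_camera"].round(3).tolist())
cv2.imwrite("pics/w0.png",(255*(c["pixels"][:,:,::-1]/255.)**.6).astype(np.uint8))
E
```

```text
time_s: 1.4
tcp_pos: [0.6262, 0.2092, 0.2287]
ee_rot: [[-0.0, -1.0, -0.002], [-1.0, 0.0, -0.001], [0.001, 0.002, -1.0]]
wrist_force: [0.1, 0.3, -0.9]
gripper_width: 0.996
gripper_force: 0.0
[[351.6, 0.0, 281.9], [0.0, 351.6, 204.4], [0.0, 0.0, 1.0]] [[-1.0, -0.002, 0.002, 0.627], [0.002, -0.966, -0.259, 0.138], [0.003, -0.259, 0.966, 0.413], [0.0, 0.0, 0.0, 1.0]]
```

View pics/w0.png

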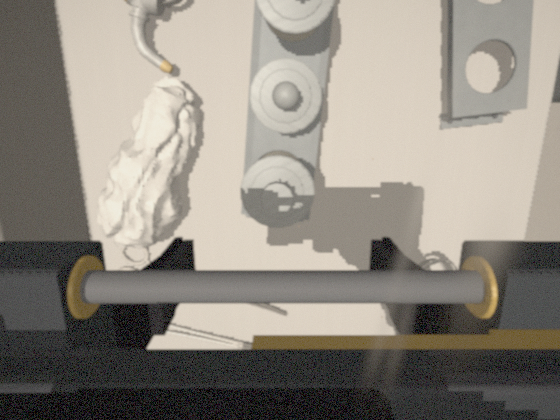

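The wrist view shows lid d's disc centred near (278,190), lid a near (286,96) and hole 1 near (491,67). The jaw gap is centred near column 282. I'll cross-check those against the triangulated points.

```bash
python3 - <<'E'
from h import *
c=dict(np.load("w0.npz"));t=dict(np.load("top0.npz"));s=dict(np.load("scene0.npz"))
for n,p,z in(("d",(278,190),.112),("a",(286,96),.082),("a ball",(286,95),.097),("h1",(491,67),.04)):
    print(n,(plane(c,*p,z)*1000).round(1),(depth(c,*p)*1000).round(1))
f=lambda p,o:(p[0]/3+o[0]-.33,p[1]/3+o[1]-.33)
for n,a,b,z in (("d disc",(90,85),(89,242),.112),("a disc",(214,108),(201,202),.082),("c disc",(331,112),(294,121),.102),("b disc",(451,129),(385,72),.092)):
    a=f(a,(165,130));b=f(b,(125,150))
    print(n,*(x.round(1) if hasattr(x,'round') else x for x in (plane(t,*a,z)*1000,plane(s,*b,z)*1000,tri(ray(t,*a),ray(s,*b))[0]*1000)))
# tri a ball top0/wrist, hole1 top0/wrist
for n,a,b in(("ball",(212,102),(286,95)),("h1",(254,408),(491,67)),("d disc",(90,85),(278,190))):
    p,g=tri(ray(t,*f(a,(165,130))),ray(c,*b));print(n,(p*1000).round(1),g)
# knob side points z
E
```

```text
d [629.6 205.4 112. ] [629.4 200.7 133. ]
a [622.3 125.6  82. ] [622.7 126.5 107.8]
a ball [622.5 125.3  97. ] [622.7 125.8 108.3]
h1 [417.9  96.8  40. ] [395.4  92.4  -0. ]
d disc [627.4 208.8 112. ] [628.6 206.7 112. ] [626.4 208.2 115.1]
a disc [620.2 127.3  82. ] [621.1 124.1  82. ] [618.6 126.6  86.2]
c disc [613.2  45.9 102. ] [611.1  45.7 102. ] [612.7  45.4 101. ]
b disc [604.7 -36.7  92. ] [602.7 -35.8  92. ] [604.7 -37.1  89.9]
ball [621.9 126.5  93.9] 0.002811851227907192
h1 [416.   97.2  37.1] 0.0015178434116572802
d disc [630.  209.3 100.8] 0.0027307460914862284
```

All views agree to within about 3 mm, and the heights match the jars (d disc about 112, a ball about 97, holes about 40). Descending on lid d.

```bash
python3 steer.py '[{"finger_gap":1,"sx":0.002,"sy":-0.002,"sz":0.04},{"finger_gap":1,"sx":0.002,"sy":-0.002,"sz":0.075},{"finger_gap":1,"sx":0.002,"sy":-0.002,"sz":0.1},{"finger_gap":1,"sx":0.002,"sy":-0.002,"sz":0.112},{"finger_gap":1,"sx":0.002,"sy":-0.002,"sz":0.115},{"finger_gap":1,"sx":0.002,"sy":-0.002,"sz":0.115}]'; python3 steer.py '[{"finger_gap":0},{"finger_gap":0},{"finger_gap":0},{"finger_gap":0},{"finger_gap":0},{"finger_gap":0},{"finger_gap":0},{"finger_gap":0}]'
```

```text
time_s: 2.05
tcp_pos: [0.6276, 0.2099, 0.1161]
ee_rot: [[0.005, -1.0, 0.001], [-1.0, -0.005, 0.0], [-0.0, -0.001, -1.0]]
wrist_force: [-0.4, -0.2, 0.3]
gripper_width: 1.0
gripper_force: 0.0
time_s: 2.85
tcp_pos: [0.6274, 0.2088, 0.1151]
ee_rot: [[0.003, -1.0, -0.0], [-1.0, -0.003, -0.0], [0.0, 0.0, -1.0]]
wrist_force: [-0.4, -0.1, 0.1]
gripper_width: 0.355
gripper_force: 0.0
```

```bash
python3 steer.py '[{"finger_gap":0},{"finger_gap":0},{"finger_gap":0},{"finger_gap":0}]'; python3 steer.py '[{"finger_gap":0,"sz":-0.004},{"finger_gap":0,"sz":-0.012},{"finger_gap":0,"sz":-0.02},{"finger_gap":0,"sz":-0.035},{"finger_gap":0,"sz":-0.06},{"finger_gap":0,"sz":-0.085},{"finger_gap":0,"sz":-0.085}]'; python3 - <<'E'
from station import r
import cv2, numpy as np
c=r.capture("wrist"); np.savez("w1.npz",**c)
cv2.imwrite("pics/w1.png",(255*(c["pixels"][:,:,::-1]/255.)**.6).astype(np.uint8))
E
```

```text
time_s: 3.25
tcp_pos: [0.6274, 0.2089, 0.1151]
ee_rot: [[0.003, -1.0, -0.0], [-1.0, -0.003, -0.0], [0.0, 0.0, -1.0]]
wrist_force: [0.3, 0.1, -0.3]
gripper_width: 0.029
gripper_force: 0.0
time_s: 3.95
tcp_pos: [0.63, 0.2097, 0.2059]
ee_rot: [[0.004, -1.0, 0.009], [-1.0, -0.004, 0.004], [-0.004, -0.009, -1.0]]
wrist_force: [0.7, -0.1, 1.2]
gripper_width: 0.005
gripper_force: 0.0
```

View pics/w1.png

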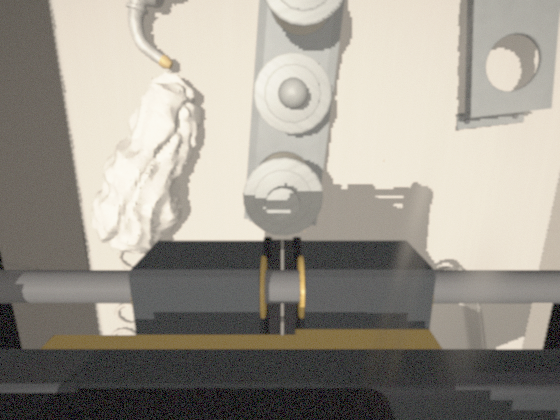

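The fingers shut fully and the lid stayed put: in this view the d knob is at about (283,197), with the shut fingertips just below it at about (282,240). I'll use depth to see where the tips and knob really are relative to each other.

```bash
python3 - <<'E'
from h import *
from station import r
s=r.sense();print(s['tcp_pos'],s['joints'])
c=dict(np.load("w1.npz"))
def cloud(c):
    v,u=np.mgrid[0:420,0:560];K=c["K"];Z=c["z_map"]
    P=np.stack([(u-K[0,2])/K[0,0]*Z,-(v-K[1,2])/K[1,1]*Z,-Z,np.ones_like(Z)],-1)@c["world_from_camera"].T
    P=P[...,:3];P[Z==0]=np.nan;return P
P=cloud(c)
for v in range(180,300,6): print(v,[ (P[v,u]*1000).round(0).tolist() for u in (268,282,297)])
print(c["world_from_camera"].round(3).tolist())
for n in("w0","w1","top0","scene0"):
    P=cloud(dict(np.load(n+".npz")))
    m=(abs(P[...,0]-.625)<.035)&(abs(P[...,1]-.208)<.035)&(P[...,2]>.124)&(P[...,2]<.15)
    if n=="w1": m[235:]=False
    print(n,m.sum(),(P[m].mean(0)*1000).round(1),(np.median(P[m],0)*1000).round(1),(P[m].min(0)*1000).round(),(P[m].max(0)*1000).round())
E
```

```text
[0.62863782 0.2094572  0.20333359] [ 3.23946848e+01  2.54432497e+01  6.26210950e+00  2.41744840e-02
 -7.04829970e+01 -3.22260153e+01]
180 [[642.0, 193.0, 112.0], [631.0, 193.0, 113.0], [619.0, 193.0, 113.0]]
186 [[642.0, 197.0, 114.0], [631.0, 195.0, 127.0], [619.0, 198.0, 113.0]]
192 [[642.0, 203.0, 114.0], [631.0, 198.0, 133.0], [619.0, 203.0, 112.0]]
198 [[641.0, 202.0, 134.0], [631.0, 203.0, 133.0], [620.0, 203.0, 133.0]]
204 [[641.0, 207.0, 133.0], [631.0, 207.0, 133.0], [619.0, 208.0, 132.0]]
210 [[641.0, 212.0, 134.0], [631.0, 212.0, 133.0], [619.0, 212.0, 134.0]]
216 [[643.0, 223.0, 111.0], [631.0, 217.0, 132.0], [619.0, 223.0, 112.0]]
222 [[643.0, 229.0, 111.0], [631.0, 228.0, 113.0], [618.0, 229.0, 112.0]]
228 [[643.0, 234.0, 112.0], [631.0, 234.0, 112.0], [618.0, 234.0, 111.0]]
234 [[648.0, 280.0, -1.0], [631.0, 240.0, 110.0], [614.0, 280.0, -1.0]]
240 [[637.0, 198.0, 232.0], [630.0, 199.0, 229.0], [623.0, 198.0, 233.0]]
246 [[636.0, 198.0, 241.0], [nan, nan, nan], [623.0, 198.0, 240.0]]
252 [[636.0, 198.0, 248.0], [630.0, 200.0, 243.0], [623.0, 198.0, 248.0]]
258 [[636.0,
[... 253 characters left out ...]
313.0], [626.0, 176.0, 313.0]]
282 [[633.0, 177.0, 314.0], [629.0, 178.0, 313.0], [626.0, 177.0, 314.0]]
288 [[633.0, 178.0, 315.0], [629.0, 178.0, 315.0], [626.0, 178.0, 316.0]]
294 [[633.0, 179.0, 315.0], [629.0, 179.0, 315.0], [626.0, 180.0, 315.0]]
[[-1.0, 0.005, -0.008, 0.629], [-0.002, -0.965, -0.264, 0.137], [-0.009, -0.264, 0.965, 0.389], [0.0, 0.0, 0.0, 1.0]]
w0 833 [630.9 206.8 132.9] [631.1 206.8 133.2] [618. 194. 124.] [644. 220. 136.]
w1 973 [630.9 206.8 133. ] [630.8 206.7 133.2] [618. 194. 125.] [644. 221. 135.]
top0 151 [626.8 208.3 133.7] [627.1 208.6 134. ] [614. 196. 126.] [640. 221. 139.]
scene0 179 [626.7 208.4 134. ] [626.2 208.5 134.9] [615. 193. 124.] [642. 220. 138.]
```

```bash
cat >> h.py <<'E'
def cloud(c):
    v,u=np.mgrid[0:420,0:560];K=c["K"];Z=c["z_map"]
    P=np.stack([(u-K[0,2])/K[0,0]*Z,-(v-K[1,2])/K[1,1]*Z,-Z,np.ones_like(Z)],-1)@c["world_from_camera"].T
    P=P[...,:3];P[Z==0]=np.nan;return P
E
python3 - <<'E'
from h import *
for n,cols in(("w0",range(110,470,12)),("w1",range(140,430,12))):
    P=cloud(dict(np.load(n+".npz")))
    print(n)
    for u in cols:
        col=P[:,u]; i=np.where((col[:,2]>.15)&(np.arange(420)>200))[0]
        if len(i): print(u,i[0],(col[i[0]]*1000).round(0),(col[i[0]+8]*1000).round(0))
E
```

```text
w0
110 270 [669. 176. 333.] [668. 176. 336.]
122 270 [666. 176. 333.] [665. 176. 336.]
134 270 [663. 176. 333.] [662. 176. 336.]
146 265 [681. 198. 283.] [660. 176. 335.]
158 256 [679. 197. 275.] [676. 197. 283.]
170 242 [679. 197. 259.] [676. 197. 268.]
182 237 [675. 198. 251.] [673. 199. 258.]
194 256 [671. 208. 250.] [670. 212. 251.]
206 270 [645. 175. 334.] [645. 176. 336.]
218 270 [642. 176. 334.] [642. 176. 336.]
230 270 [640. 176. 333.] [639. 176. 336.]
242 270 [637. 176. 333.] [636. 177. 335.]
254 270 [634. 176. 333.] [633. 176. 337.]
266 270 [631. 176. 333.] [631. 176. 337.]
278 270 [628. 176. 333.] [628. 176. 336.]
290 270 [625. 175. 334.] [625. 176. 336.]
302 270 [622. 176. 333.] [622. 176. 336.]
314 270 [619. 176. 332.] [619. 176. 337.]
326 270 [616. 176. 334.] [616. 176. 336.]
338 270 [613. 176. 334.] [613. 176. 336.]
350 270 [610. 176. 334.] [610. 177. 336.]
362 270 [607. 176. 333.] [608. 177. 336.]
374 240 [582. 199. 252.] [583. 201. 258.]
386 237 [576. 197. 252.] [579. 197. 262.]
398 248 [574. 198. 265.] [577. 198. 275.]
410 260 [574. 197. 279.] [577. 197. 286.]
422 2
[... 515 characters left out ...]
 171. 304.] [641. 171. 310.]
248 241 [639. 171. 302.] [638. 171. 308.]
260 241 [635. 171. 302.] [635. 171. 309.]
272 240 [635. 199. 229.] [635. 200. 239.]
284 240 [629. 200. 227.] [629. 199. 239.]
296 237 [623. 198. 228.] [624. 198. 239.]
308 241 [623. 171. 302.] [623. 171. 309.]
320 241 [620. 171. 303.] [620. 171. 308.]
332 241 [616. 171. 303.] [617. 171. 309.]
344 241 [613. 171. 304.] [614. 171. 308.]
356 241 [610. 171. 303.] [611. 170. 310.]
368 241 [607. 171. 302.] [608. 171. 308.]
380 241 [604. 171. 304.] [605. 171. 307.]
392 241 [601. 171. 302.] [602. 171. 308.]
404 241 [598. 171. 303.] [599. 171. 308.]
416 251 [597. 171. 310.] [599. 171. 315.]
428 264 [597. 171. 317.] [598. 171. 321.]
```

Depth shows the fingertips are about 22 mm above the reported TCP, both open and shut, so the fingers closed above the knob. I'll go 22 mm lower, with the jaws half open, and check before closing.

```bash
python3 steer.py '[{"finger_gap":0.6,"sx":0.001},{"finger_gap":0.6,"sx":0.001},{"finger_gap":0.6,"sx":0.001,"sz":0.01},{"finger_gap":0.6,"sx":0.001,"sz":0.02},{"finger_gap":0.6,"sx":0.001,"sz":0.03},{"finger_gap":0.6,"sx":0.001,"sz":0.05},{"finger_gap":0.6,"sx":0.001,"sz":0.075},{"finger_gap":0.6,"sx":0.001,"sz":0.09}]';python3 steer.py '[{"finger_gap":0.6,"sz":0.008},{"finger_gap":0.6,"sz":0.012},{"finger_gap":0.6,"sz":0.014},{"finger_gap":0.6,"sz":0.014}]'; python3 - <<'E'
from station import r
from h import *
c=r.capture("wrist"); np.savez("w2.npz",**c)
cv2.imwrite("pics/w2.png",(255*(c["pixels"][:,:,::-1]/255.)**.6).astype(np.uint8))
P=cloud(c); 
for u in range(180,390,15):
    m=(P[:,u,1]>.19)&(P[:,u,1]<.203)&(np.arange(420)>200);i=np.where(m)[0]
    if len(i):print(u,i[0],(P[i[:12:2],u]*1000).round(0).tolist())
E
```

```text
time_s: 4.8
tcp_pos: [0.6259, 0.2072, 0.1067]
ee_rot: [[0.003, -1.0, -0.004], [-1.0, -0.003, -0.002], [0.002, 0.004, -1.0]]
wrist_force: [0.2, 0.7, 0.7]
gripper_width: 0.581
gripper_force: 0.0
time_s: 5.2
tcp_pos: [0.6278, 0.2081, 0.0966]
ee_rot: [[0.003, -1.0, 0.001], [-1.0, -0.003, 0.0], [-0.0, -0.001, -1.0]]
wrist_force: [-0.6, 0.0, -0.5]
gripper_width: 0.598
gripper_force: 0.0
180 303 [[661.0, 196.0, 180.0], [659.0, 194.0, 184.0], [659.0, 194.0, 185.0], [659.0, 195.0, 185.0], [659.0, 195.0, 186.0], [659.0, 196.0, 186.0]]
195 259 [[665.0, 197.0, 144.0], [664.0, 197.0, 147.0], [663.0, 197.0, 149.0], [663.0, 196.0, 151.0], [662.0, 196.0, 154.0], [662.0, 196.0, 155.0]]
210 238 [[663.0, 196.0, 121.0], [662.0, 196.0, 123.0], [662.0, 196.0, 126.0], [661.0, 196.0, 129.0], [661.0, 196.0, 131.0], [660.0, 196.0, 133.0]]
225 219 [[657.0, 190.0, 110.0], [657.0, 191.0, 112.0], [657.0, 192.0, 111.0], [657.0, 193.0, 111.0], [657.0, 194.0, 111.0], [657.0, 195.0, 111.0]]
240 220 [[649.0, 190.0, 111.0], [649.0, 191.0, 111.0], [649.0, 192.0, 113.0], [649.0, 194.0, 111.0], [649.0, 194.0, 112.0], [649
[... 638 characters left out ...]
 [611.0, 192.0, 111.0], [611.0, 193.0, 111.0], [611.0, 194.0, 111.0], [611.0, 195.0, 112.0], [611.0, 196.0, 112.0]]
330 201 [[594.0, 199.0, 40.0], [594.0, 200.0, 39.0], [594.0, 202.0, 39.0], [604.0, 190.0, 110.0], [604.0, 191.0, 111.0], [604.0, 192.0, 111.0]]
345 239 [[597.0, 197.0, 119.0], [597.0, 198.0, 120.0], [598.0, 198.0, 124.0], [598.0, 198.0, 126.0], [599.0, 198.0, 128.0], [599.0, 198.0, 131.0]]
360 249 [[594.0, 196.0, 136.0], [594.0, 196.0, 136.0], [594.0, 196.0, 139.0], [595.0, 197.0, 140.0], [595.0, 196.0, 143.0], [596.0, 196.0, 145.0]]
375 266 [[591.0, 196.0, 153.0], [592.0, 196.0, 154.0], [597.0, 198.0, 177.0], [597.0, 199.0, 177.0], [598.0, 199.0, 178.0], [598.0, 199.0, 178.0]]
```

View pics/w2.png

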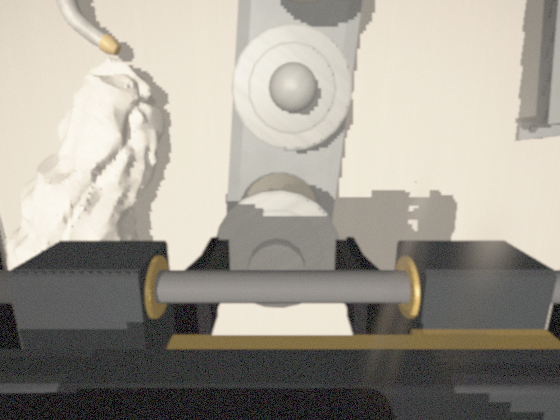

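The d knob at about (275,255) sits between the jaws, whose tips are at rows 238-240, z about 119, clear of the disc top at 112. Going down 3 mm more, closing and lifting a little.

```bash
python3 steer.py '[{"finger_gap":0.6,"sz":0.003},{"finger_gap":0,"sz":0.003},{"finger_gap":0,"sz":0.003},{"finger_gap":0,"sz":0.003},{"finger_gap":0,"sz":0.003},{"finger_gap":0,"sz":0.003},{"finger_gap":0,"sz":0.003},{"finger_gap":0,"sz":0.003}]'; python3 steer.py '[{"finger_gap":0,"sz":-0.005},{"finger_gap":0,"sz":-0.01},{"finger_gap":0,"sz":-0.015},{"finger_gap":0,"sz":-0.02}]'
```

```text
time_s: 6.05
tcp_pos: [0.6276, 0.2079, 0.0934]
ee_rot: [[0.003, -1.0, 0.001], [-1.0, -0.003, 0.0], [-0.0, -0.001, -1.0]]
wrist_force: [0.2, -0.5, 1.6]
gripper_width: 0.291
gripper_force: 30.0
time_s: 6.45
tcp_pos: [0.6274, 0.2079, 0.1136]
ee_rot: [[0.003, -1.0, -0.0], [-1.0, -0.003, 0.0], [-0.0, 0.0, -1.0]]
wrist_force: [0.1, -0.3, -1.1]
gripper_width: 0.295
gripper_force: 30.0
```

Lid d is gripped at 30 N and lifted. Carrying it over hole 1, and checking with the wrist camera.

```bash
python3 steer.py '[{"finger_gap":0,"sz":-0.04},{"finger_gap":0,"sx":0.02,"sy":0.035,"sz":-0.05},{"finger_gap":0,"sx":0.04,"sy":0.075,"sz":-0.05},{"finger_gap":0,"sx":0.06,"sy":0.115,"sz":-0.05},{"finger_gap":0,"sx":0.08,"sy":0.155,"sz":-0.05},{"finger_gap":0,"sx":0.1,"sy":0.19,"sz":-0.04},{"finger_gap":0,"sx":0.111,"sy":0.211,"sz":-0.02},{"finger_gap":0,"sx":0.111,"sy":0.211}]';python3 steer.py '[{"finger_gap":0,"sz":0.03},{"finger_gap":0,"sz":0.05},{"finger_gap":0,"sz":0.05}]';  python3 - <<'E'
from station import r
from h import *
c=r.capture("wrist"); np.savez("w3.npz",**c)
cv2.imwrite("pics/w3.png",(255*(c["pixels"][:,:,::-1]/255.)**.6).astype(np.uint8))
print(r.sense()['tcp_pos'])
for n in("top",):
    c=r.capture(n);cv2.imwrite("pics/t3.png",cv2.resize((255*(c["pixels"][130:300,165:400,::-1]/255.)**.6).astype(np.uint8),None,fx=3,fy=3))
E
```

```text
time_s: 7.25
tcp_pos: [0.4139, 0.0946, 0.1136]
ee_rot: [[0.002, -1.0, 0.001], [-1.0, -0.002, 0.001], [-0.001, -0.001, -1.0]]
wrist_force: [0.6, 0.4, -1.0]
gripper_width: 0.29
gripper_force: 30.0
time_s: 7.55
tcp_pos: [0.4149, 0.0951, 0.0615]
ee_rot: [[0.002, -1.0, -0.005], [-1.0, -0.002, -0.003], [0.003, 0.005, -1.0]]
wrist_force: [-0.1, -0.0, -0.7]
gripper_width: 0.292
gripper_force: 30.0
[0.41633201 0.0958501  0.06289357]
```

View pics/w3.png

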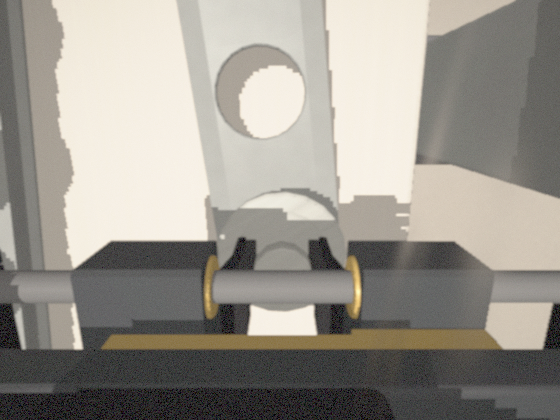

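The wrist view shows lid d held level at about (282,250), with hole 2 centred near (260,92). Checking both before lowering.

```bash
python3 - <<'E'
from h import *
c=dict(np.load("w3.npz"))
print((plane(c,260.5,92,.04)*1000).round(1))
P=cloud(c); m=(P[...,2]>.074)&(P[...,2]<.088)&(abs(P[...,0]-.416)<.045)&(abs(P[...,1]-.096)<.045)
print(m.sum(),(P[m].min(0)*1000).round(1),(P[m].max(0)*1000).round(1),np.median(P[m][:,2]))
E
```

```text
[427.2  13.9  40. ]
5961 [382.9  62.1  75.2] [448.5 128.6  88. ] 0.08008816521937118
```

```bash
python3 steer.py '[{"finger_gap":0,"sy":-0.001,"sz":0.012},{"finger_gap":0,"sy":-0.001,"sz":0.022},{"finger_gap":0,"sy":-0.001,"sz":0.03},{"finger_gap":0,"sy":-0.001,"sz":0.035},{"finger_gap":0,"sy":-0.001,"sz":0.037},{"finger_gap":0,"sy":-0.001,"sz":0.037}]'
```

```text
time_s: 8.25
tcp_pos: [0.4178, 0.0962, 0.026]
ee_rot: [[0.003, -1.0, -0.0], [-1.0, -0.003, -0.0], [0.0, 0.0, -1.0]]
wrist_force: [0.6, 0.9, -0.7]
gripper_width: 0.297
gripper_force: 30.0
```

```bash
python3 steer.py '[{"finger_gap":0.6},{"finger_gap":0.6},{"finger_gap":0.6},{"finger_gap":0.6},{"finger_gap":0.6,"sz":-0.03},{"finger_gap":0.6,"sz":-0.08},{"finger_gap":0.6,"sz":-0.13},{"finger_gap":0.6,"sz":-0.16}]'; python3 steer.py '[{"finger_gap":0.6,"sx":-0.007,"sy":-0.05},{"finger_gap":0.6,"sx":-0.014,"sy":-0.1},{"finger_gap":0.6,"sx":-0.022,"sy":-0.15},{"finger_gap":0.6,"sx":-0.03,"sy":-0.2},{"finger_gap":0.6,"sx":-0.03,"sy":-0.204},{"finger_gap":0.6,"sx":-0.03,"sy":-0.204}]'; python3 - <<'E'
from station import r
from h import *
t=r.capture("top");np.savez("top4.npz",**t);w=r.capture("wrist");np.savez("w4.npz",**w)
g=lambda p:(255*(p[:,:,::-1]/255.)**.6).astype(np.uint8)
cv2.imwrite("pics/m4.png",np.hstack([cv2.resize(g(w["pixels"]),(400,300)),cv2.resize(g(t["pixels"][140:310,160:387]),(400,300))]))
print(r.sense()['tcp_pos'])
E
```

```text
time_s: 9.05
tcp_pos: [0.4191, 0.0968, 0.1903]
ee_rot: [[0.004, -1.0, 0.006], [-1.0, -0.004, 0.003], [-0.003, -0.006, -1.0]]
wrist_force: [0.5, -0.4, -0.6]
gripper_width: 0.598
gripper_force: 0.0
time_s: 9.65
tcp_pos: [0.622, 0.1267, 0.1843]
ee_rot: [[0.002, -1.0, -0.003], [-1.0, -0.002, -0.001], [0.001, 0.003, -1.0]]
wrist_force: [-0.6, -0.2, 0.4]
gripper_width: 0.604
gripper_force: 0.0
[0.62052007 0.12654679 0.18595028]
```

View pics/m4.png

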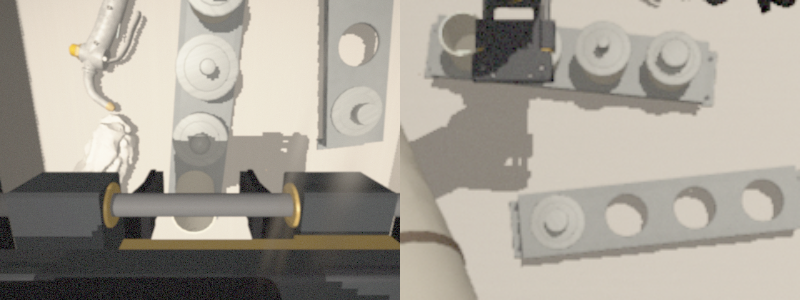

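Lid d lies in hole 1 (right panel, about (557,220)), and jar d stands open at about (462,38). The jaws are over lid a, whose ball is at about (201,143) in the left panel. Checking lids a and c and seated lid d numerically.

```bash
cat > m.py <<'E'
import sys
from h import *
def knob(c,x,y,lo,hi,R=.035,rows=420):
    P=cloud(c)
    m=(np.hypot(P[...,0]-x,P[...,1]-y)<R)&(P[...,2]>lo)&(P[...,2]<hi);m[rows:]=False
    q=P[m]
    return m.sum(),((q.min(0)+q.max(0))*500).round(1),(q.mean(0)*1000).round(1)
E
python3 - <<'E'
from m import *
w=dict(np.load("w4.npz"));t=dict(np.load("top4.npz"))
print("a",knob(w,.6205,.126,.094,.115,.025,235),knob(w,.6205,.126,.076,.088,.045,235))
print("c",knob(w,.613,.045,.108,.14,.02),knob(w,.613,.045,.097,.107,.04))
print("d w",knob(w,.4165,.097,.05,.075,.025),knob(w,.4165,.097,.038,.05,.036))
print("d t",knob(t,.4165,.097,.05,.075,.025),knob(t,.4165,.097,.041,.049,.034))
E
```

```text
a (np.int64(685), array([623.4, 125.4, 102.4]), array([623.3, 123.6, 104.3])) (np.int64(3875), array([623.5, 125.4,  80.8]), array([623.4, 123.4,  81.7]))
c (np.int64(424), array([616. ,  44.7, 121.9]), array([616.2,  44.6, 130.7])) (np.int64(6144), array([615.9,  44.5, 101.8]), array([616.1,  43.7, 101.8]))
d w (np.int64(900), array([419. ,  96.5,  59.1]), array([421.4,  96. ,  64.2])) (np.int64(3689), array([416.5,  96.9,  43.9]), array([421.6,  95.1,  43. ]))
d t (np.int64(139), array([410.6,  97.1,  61.2]), array([415. ,  97.2,  65.5])) (np.int64(605), array([416. ,  97.2,  45. ]), array([415.5,  96.7,  44.5]))
```

```bash
python3 steer.py '[{"finger_gap":0.6,"sz":0.05},{"finger_gap":0.6,"sz":0.09},{"finger_gap":0.6,"sz":0.11},{"finger_gap":0.6,"sz":0.119},{"finger_gap":0.6,"sz":0.123},{"finger_gap":0.6,"sz":0.123},{"finger_gap":0,"sz":0.123},{"finger_gap":0,"sz":0.123}]';python3 steer.py '[{"finger_gap":0},{"finger_gap":0},{"finger_gap":0},{"finger_gap":0},{"finger_gap":0},{"finger_gap":0}]'; python3 steer.py '[{"finger_gap":0,"sz":-0.005},{"finger_gap":0,"sz":-0.01},{"finger_gap":0,"sz":-0.015},{"finger_gap":0,"sz":-0.02},{"finger_gap":0,"sz":-0.02}]'
```

```text
time_s: 10.55
tcp_pos: [0.6225, 0.1272, 0.0647]
ee_rot: [[0.003, -1.0, 0.003], [-1.0, -0.003, 0.001], [-0.001, -0.003, -1.0]]
wrist_force: [-0.2, 0.7, -0.3]
gripper_width: 0.496
gripper_force: 0.0
time_s: 11.15
tcp_pos: [0.6221, 0.1269, 0.0634]
ee_rot: [[0.003, -1.0, 0.001], [-1.0, -0.003, 0.0], [-0.0, -0.001, -1.0]]
wrist_force: [0.6, -0.3, 2.3]
gripper_width: 0.258
gripper_force: 30.0
time_s: 11.65
tcp_pos: [0.6223, 0.1271, 0.0843]
ee_rot: [[0.003, -1.0, 0.002], [-1.0, -0.003, 0.001], [-0.001, -0.002, -1.0]]
wrist_force: [0.5, 0.1, -0.3]
gripper_width: 0.253
gripper_force: 30.0
```

```bash
python3 steer.py '[{"finger_gap":0,"sz":-0.045},{"finger_gap":0,"sy":0.015,"sz":-0.075},{"finger_gap":0,"sx":0.025,"sy":0.055,"sz":-0.075},{"finger_gap":0,"sx":0.05,"sy":0.095,"sz":-0.075},{"finger_gap":0,"sx":0.075,"sy":0.135,"sz":-0.065},{"finger_gap":0,"sx":0.1,"sy":0.175,"sz":-0.045},{"finger_gap":0,"sx":0.1115,"sy":0.196,"sz":-0.01},{"finger_gap":0,"sx":0.1115,"sy":0.196,"sz":0.02}]';python3 steer.py '[{"finger_gap":0},{"finger_gap":0}]'
```

```text
time_s: 12.45
tcp_pos: [0.422, 0.0129, 0.0626]
ee_rot: [[0.001, -1.0, -0.001], [-1.0, -0.001, 0.001], [-0.001, 0.001, -1.0]]
wrist_force: [0.5, 0.4, -1.8]
gripper_width: 0.249
gripper_force: 30.0
time_s: 12.65
tcp_pos: [0.427, 0.015, 0.0638]
ee_rot: [[0.004, -1.0, 0.001], [-1.0, -0.004, -0.0], [0.0, -0.001, -1.0]]
wrist_force: [0.3, 0.7, -0.3]
gripper_width: 0.248
gripper_force: 30.0
```

```bash
python3 - <<'E'
from station import r
from m import *
w=r.capture("wrist");np.savez("w5.npz",**w)
P=cloud(w)
m=(abs(P[...,0]-.427)<.045)&(abs(P[...,1]-.015)<.045)&(P[...,2]>.066)&(P[...,2]<.092);m[240:]=False
q=P[m];A=np.c_[q[:,:2]-[.427,.015],np.ones(len(q))];print(m.sum(),np.linalg.lstsq(A,q[:,2],rcond=None)[0],q.min(0),q.max(0),np.median(q[:,2]))
print("h3",[ (plane(w,*p,.04)*1000).round(1) for p in [(260,92)]]); s=r.sense();print(s['tcp_pos'],s['gripper_width'])
E
```

```text
4861 [0.00587328 0.07946099 0.08374986] [ 0.39600466 -0.01939319  0.07609932] [0.45928458 0.00678737 0.09007591] 0.08217211571895247
h3 [array([439.9, -66.2,  40. ])]
[0.42787099 0.01543368 0.06439249] 0.25850111062476494
```

```bash
python3 steer.py '[{"finger_gap":0,"sy":0.001,"sz":0.012},{"finger_gap":0,"sy":0.001,"sz":0.022},{"finger_gap":0,"sy":0.001,"sz":0.03},{"finger_gap":0,"sy":0.001,"sz":0.035},{"finger_gap":0,"sy":0.001,"sz":0.038},{"finger_gap":0,"sy":0.001,"sz":0.038}]'
```

```text
time_s: 13.3
tcp_pos: [0.4253, 0.0148, 0.0253]
ee_rot: [[0.003, -1.0, -0.0], [-1.0, -0.003, -0.0], [0.0, 0.0, -1.0]]
wrist_force: [-0.5, -0.9, 1.2]
gripper_width: 0.252
gripper_force: 30.0
```

```bash
python3 steer.py '[{"finger_gap":0.6},{"finger_gap":0.6},{"finger_gap":0.6},{"finger_gap":0.6},{"finger_gap":0.6,"sz":-0.03},{"finger_gap":0.6,"sz":-0.08},{"finger_gap":0.6,"sz":-0.13},{"finger_gap":0.6,"sz":-0.16}]'; python3 steer.py '[{"finger_gap":0.6,"sx":-0.007,"sy":-0.045},{"finger_gap":0.6,"sx":-0.014,"sy":-0.09},{"finger_gap":0.6,"sx":-0.022,"sy":-0.135},{"finger_gap":0.6,"sx":-0.03,"sy":-0.175},{"finger_gap":0.6,"sx":-0.03,"sy":-0.188},{"finger_gap":0.6,"sx":-0.03,"sy":-0.188},{"finger_gap":0.6,"sx":-0.03,"sy":-0.188}]'; python3 - <<'E'
from station import r
from m import *
t=r.capture("top");np.savez("top6.npz",**t);w=r.capture("wrist");np.savez("w6.npz",**w)
g=lambda p:(255*(p[:,:,::-1]/255.)**.6).astype(np.uint8)
cv2.imwrite("pics/m6.png",np.hstack([cv2.resize(g(w["pixels"]),(400,300)),cv2.resize(g(t["pixels"][140:310,160:387]),(400,300))]))
print(r.sense()['tcp_pos'])
print("c",knob(w,.613,.045,.108,.14,.02,235),knob(w,.613,.045,.097,.107,.04,235))
print("b",knob(w,.605,-.037,.103,.125,.025),knob(w,.605,-.037,.087,.097,.04))
print("a w",knob(w,.4265,.0155,.038,.05,.036),"a t",knob(t,.4265,.0155,.041,.049,.034))
E
```

```text
time_s: 14.1
tcp_pos: [0.4265, 0.0151, 0.1892]
ee_rot: [[0.004, -1.0, 0.006], [-1.0, -0.004, 0.002], [-0.002, -0.006, -1.0]]
wrist_force: [1.7, 0.4, -1.3]
gripper_width: 0.596
gripper_force: 0.0
time_s: 14.8
tcp_pos: [0.6122, 0.0452, 0.1845]
ee_rot: [[0.003, -1.0, -0.002], [-1.0, -0.003, -0.0], [0.0, 0.002, -1.0]]
wrist_force: [-0.7, -0.1, 0.1]
gripper_width: 0.602
gripper_force: 0.0
[0.61190082 0.04517178 0.18536237]
c (np.int64(451), array([616.3,  43.8, 120.6]), array([616. ,  42.2, 127.6])) (np.int64(4545), array([616.1,  41.3, 101.9]), array([616.1,  40.9, 101.8]))
b (np.int64(1897), array([608. , -38.8, 114.4]), array([608.1, -38.7, 115.1])) (np.int64(4251), array([608.3, -38.5,  91.2]), array([608.4, -39.1,  91.5]))
a w (np.int64(3939), array([426.5,  15.4,  42.6]), array([430.5,  13.9,  43.1])) a t (np.int64(611), array([426. ,  15.8,  45. ]), array([424.1,  15. ,  44.5]))
```

View pics/m6.png

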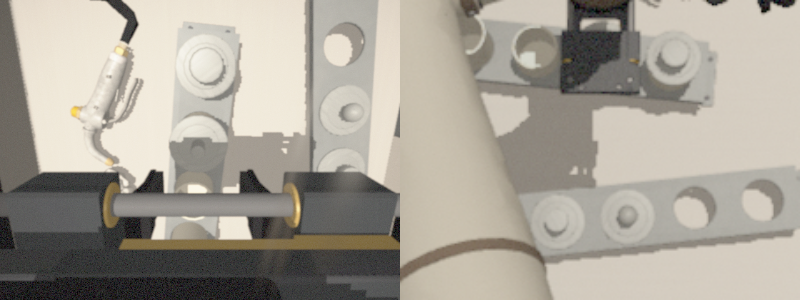

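Lids d and a lie flat in holes 1 and 2 (right panel, (557,220) and (628,215)), and their jars still stand. The jaws are over lid c, whose post is at about (197,150) on the left. Taking lid c.

```bash
python3 steer.py '[{"finger_gap":0.6,"sx":0.001,"sy":-0.001,"sz":0.04},{"finger_gap":0.6,"sx":0.001,"sy":-0.001,"sz":0.075},{"finger_gap":0.6,"sx":0.001,"sy":-0.001,"sz":0.092},{"finger_gap":0.6,"sx":0.001,"sy":-0.001,"sz":0.1},{"finger_gap":0.6,"sx":0.001,"sy":-0.001,"sz":0.102},{"finger_gap":0.6,"sx":0.001,"sy":-0.001,"sz":0.102},{"finger_gap":0,"sx":0.001,"sy":-0.001,"sz":0.102},{"finger_gap":0,"sx":0.001,"sy":-0.001,"sz":0.102}]';python3 steer.py '[{"finger_gap":0},{"finger_gap":0},{"finger_gap":0},{"finger_gap":0},{"finger_gap":0},{"finger_gap":0},{"finger_gap":0}]'; python3 steer.py '[{"finger_gap":0,"sz":-0.005},{"finger_gap":0,"sz":-0.01},{"finger_gap":0,"sz":-0.015},{"finger_gap":0,"sz":-0.02},{"finger_gap":0,"sz":-0.02}]'
```

```text
time_s: 15.7
tcp_pos: [0.6146, 0.0445, 0.0845]
ee_rot: [[0.003, -1.0, 0.002], [-1.0, -0.003, 0.001], [-0.001, -0.002, -1.0]]
wrist_force: [0.7, 0.6, -1.0]
gripper_width: 0.494
gripper_force: 0.0
time_s: 16.4
tcp_pos: [0.6141, 0.0443, 0.0833]
ee_rot: [[0.003, -1.0, 0.0], [-1.0, -0.003, 0.0], [-0.0, -0.0, -1.0]]
wrist_force: [0.4, -0.3, 0.7]
gripper_width: 0.161
gripper_force: 30.0
time_s: 16.9
tcp_pos: [0.6146, 0.0444, 0.1043]
ee_rot: [[0.003, -1.0, 0.002], [-1.0, -0.003, 0.0], [-0.0, -0.002, -1.0]]
wrist_force: [0.8, -0.0, -0.4]
gripper_width: 0.161
gripper_force: 30.0
```

```bash
python3 steer.py '[{"finger_gap":0,"sz":-0.045},{"finger_gap":0,"sy":0.015,"sz":-0.06},{"finger_gap":0,"sx":0.025,"sy":0.055,"sz":-0.06},{"finger_gap":0,"sx":0.05,"sy":0.095,"sz":-0.06},{"finger_gap":0,"sx":0.075,"sy":0.13,"sz":-0.05},{"finger_gap":0,"sx":0.1,"sy":0.165,"sz":-0.03},{"finger_gap":0,"sx":0.11,"sy":0.178,"sz":0.005},{"finger_gap":0,"sx":0.11,"sy":0.178,"sz":0.039}]';python3 steer.py '[{"finger_gap":0},{"finger_gap":0}]'; python3 - <<'E'
from station import r
from m import *
w=r.capture("wrist");np.savez("w7.npz",**w)
P=cloud(w)
m=(abs(P[...,0]-.4355)<.045)&(abs(P[...,1]+.066)<.045)&(P[...,2]>.066)&(P[...,2]<.092);m[240:]=False
q=P[m];print(m.sum(),(q.min(0)*1000).round(1),(q.max(0)*1000).round(1),np.median(q[:,2]))
# hole 4: dark/deep region inside deck -> contour
M=(abs(P[...,2]-.04)<.008).astype(np.uint8)
M=cv2.morphologyEx(M,cv2.MORPH_OPEN,np.ones((3,3),np.uint8))
cs,h=cv2.findContours(M,cv2.RETR_CCOMP,cv2.CHAIN_APPROX_NONE)
for c,k in zip(cs,h[0]):
    if k[3]>=0 and cv2.contourArea(c)>800:
        e=cv2.fitEllipse(c);print("hole",e,(plane(w,*e[0],.04)*1000).round(1))
print(r.sense()['tcp_pos'])
E
```

```text
time_s: 17.7
tcp_pos: [0.4341, -0.0674, 0.0641]
ee_rot: [[0.001, -1.0, 0.002], [-1.0, -0.001, 0.001], [-0.001, -0.002, -1.0]]
wrist_force: [0.8, -0.3, -1.9]
gripper_width: 0.165
gripper_force: 30.0
time_s: 17.9
tcp_pos: [0.437, -0.0662, 0.0647]
ee_rot: [[0.004, -1.0, 0.0], [-1.0, -0.004, -0.001], [0.001, -0.0, -1.0]]
wrist_force: [0.8, -0.3, 0.2]
gripper_width: 0.16
gripper_force: 30.0
4500 [406.1 -99.1  77.9] [469.2 -74.3  90.8] 0.08312246629888147
hole ((265.8608093261719, 89.29598236083984), (87.1996841430664, 91.5088882446289), 170.70249938964844) [ 446.6 -149.    40. ]
[ 0.43802015 -0.06588361  0.06546117]
```

```bash
python3 steer.py '[{"finger_gap":0,"sx":0.001,"sz":0.012},{"finger_gap":0,"sx":0.001,"sz":0.022},{"finger_gap":0,"sx":0.001,"sz":0.03},{"finger_gap":0,"sx":0.001,"sz":0.035},{"finger_gap":0,"sx":0.001,"sz":0.038},{"finger_gap":0,"sx":0.001,"sz":0.038}]'
```

```text
time_s: 18.55
tcp_pos: [0.4362, -0.0672, 0.0259]
ee_rot: [[0.003, -1.0, -0.001], [-1.0, -0.003, -0.0], [0.0, 0.001, -1.0]]
wrist_force: [-0.5, 0.3, -1.3]
gripper_width: 0.16
gripper_force: 30.0
```

```bash
python3 steer.py '[{"finger_gap":0.7},{"finger_gap":0.7},{"finger_gap":0.7},{"finger_gap":0.7},{"finger_gap":0.7,"sz":-0.02},{"finger_gap":0.7,"sz":-0.06},{"finger_gap":0.7,"sz":-0.11},{"finger_gap":0.7,"sz":-0.16}]'; python3 steer.py '[{"finger_gap":0.7,"sx":-0.007,"sy":-0.045},{"finger_gap":0.7,"sx":-0.014,"sy":-0.09},{"finger_gap":0.7,"sx":-0.022,"sy":-0.135},{"finger_gap":0.7,"sx":-0.029,"sy":-0.165},{"finger_gap":0.7,"sx":-0.0295,"sy":-0.1695},{"finger_gap":0.7,"sx":-0.0295,"sy":-0.1695},{"finger_gap":0.7,"sx":-0.0295,"sy":-0.1695}]'; python3 - <<'E'
from station import r
from m import *
t=r.capture("top");np.savez("top8.npz",**t);w=r.capture("wrist");np.savez("w8.npz",**w)
g=lambda p:(255*(p[:,:,::-1]/255.)**.6).astype(np.uint8)
cv2.imwrite("pics/m8.png",np.hstack([cv2.resize(g(w["pixels"]),(400,300)),cv2.resize(g(t["pixels"][140:310,160:387]),(400,300))]))
print(r.sense()['tcp_pos'])
print("b",knob(w,.605,-.037,.103,.125,.025,235),knob(w,.605,-.037,.087,.097,.04,235))
print("c w",knob(w,.436,-.067,.038,.05,.036),"c t",knob(t,.436,-.067,.041,.049,.034))
E
```

```text
time_s: 19.35
tcp_pos: [0.4356, -0.0674, 0.1879]
ee_rot: [[0.003, -1.0, -0.001], [-1.0, -0.003, -0.0], [0.0, 0.001, -1.0]]
wrist_force: [2.0, 0.2, -1.2]
gripper_width: 0.69
gripper_force: 0.0
time_s: 20.05
tcp_pos: [0.6045, -0.0374, 0.186]
ee_rot: [[0.003, -1.0, -0.001], [-1.0, -0.003, -0.0], [0.0, 0.001, -1.0]]
wrist_force: [-0.2, -1.1, -0.0]
gripper_width: 0.699
gripper_force: 0.0
[ 0.60461151 -0.03747572  0.18662048]
b (np.int64(1516), array([608.1, -39.3, 112.3]), array([608.2, -40.1, 114.9])) (np.int64(3308), array([608.2, -39.4,  91.1]), array([608.1, -42.9,  91.5]))
c w (np.int64(4131), array([436. , -67.1,  44. ]), array([439.1, -68.7,  43.2])) c t (np.int64(656), array([435.2, -66.2,  45. ]), array([434.3, -66.3,  44.7]))
```

View pics/m8.png

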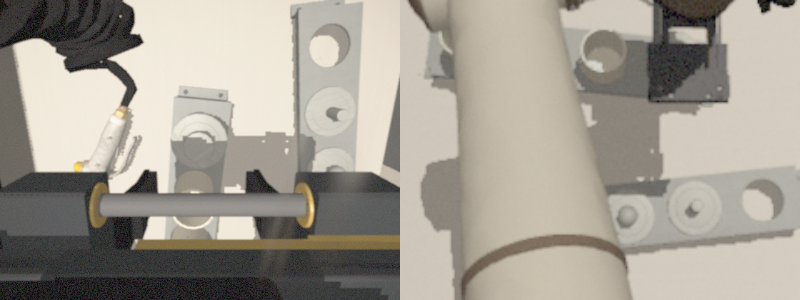

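Lid c is seated in hole 3 (right panel, (695,208)) and jar c stands open at (603,55). The jaws are over lid b, whose mushroom knob is at about (200,138) on the left, well clear of the hose. Taking lid b.

```bash
python3 steer.py '[{"finger_gap":0.7,"sx":0.001,"sy":-0.001,"sz":0.045},{"finger_gap":0.7,"sx":0.001,"sy":-0.001,"sz":0.085},{"finger_gap":0.7,"sx":0.001,"sy":-0.001,"sz":0.103},{"finger_gap":0.7,"sx":0.001,"sy":-0.001,"sz":0.11},{"finger_gap":0.7,"sx":0.001,"sy":-0.001,"sz":0.113},{"finger_gap":0.7,"sx":0.001,"sy":-0.001,"sz":0.113},{"finger_gap":0,"sx":0.001,"sy":-0.001,"sz":0.113},{"finger_gap":0,"sx":0.001,"sy":-0.001,"sz":0.113}]';python3 steer.py '[{"finger_gap":0},{"finger_gap":0},{"finger_gap":0},{"finger_gap":0},{"finger_gap":0},{"finger_gap":0}]'; python3 steer.py '[{"finger_gap":0,"sz":-0.005},{"finger_gap":0,"sz":-0.01},{"finger_gap":0,"sz":-0.015},{"finger_gap":0,"sz":-0.02},{"finger_gap":0,"sz":-0.02}]'
```

```text
time_s: 20.95
tcp_pos: [0.6075, -0.0381, 0.0745]
ee_rot: [[0.003, -1.0, 0.003], [-1.0, -0.003, 0.0], [-0.0, -0.003, -1.0]]
wrist_force: [-0.5, -0.0, 1.1]
gripper_width: 0.593
gripper_force: 0.0
time_s: 21.55
tcp_pos: [0.607, -0.0382, 0.0735]
ee_rot: [[0.003, -1.0, 0.001], [-1.0, -0.003, -0.0], [0.0, -0.001, -1.0]]
wrist_force: [-0.3, -0.4, 2.3]
gripper_width: 0.376
gripper_force: 30.0
time_s: 22.05
tcp_pos: [0.6073, -0.0381, 0.0942]
ee_rot: [[0.003, -1.0, 0.002], [-1.0, -0.003, 0.0], [-0.0, -0.002, -1.0]]
wrist_force: [0.4, -0.0, 0.0]
gripper_width: 0.382
gripper_force: 30.0
```

```bash
python3 steer.py '[{"finger_gap":0,"sz":-0.04},{"finger_gap":0,"sy":0.015,"sz":-0.055},{"finger_gap":0,"sx":0.025,"sy":0.055,"sz":-0.055},{"finger_gap":0,"sx":0.05,"sy":0.09,"sz":-0.055},{"finger_gap":0,"sx":0.075,"sy":0.125,"sz":-0.05},{"finger_gap":0,"sx":0.1,"sy":0.152,"sz":-0.035},{"finger_gap":0,"sx":0.11,"sy":0.162},{"finger_gap":0,"sx":0.11,"sy":0.162,"sz":0.0295}]';python3 steer.py '[{"finger_gap":0},{"finger_gap":0}]'; python3 - <<'E'
from station import r
from m import *
w=r.capture("wrist");np.savez("w9.npz",**w)
P=cloud(w)
m=(abs(P[...,0]-.445)<.045)&(abs(P[...,1]+.148)<.045)&(P[...,2]>.066)&(P[...,2]<.092);m[240:]=False
q=P[m];print(m.sum(),(q.min(0)*1000).round(1),(q.max(0)*1000).round(1),np.median(q[:,2]))
print(r.sense()['tcp_pos'])
E
```

```text
time_s: 22.85
tcp_pos: [0.443, -0.1498, 0.0633]
ee_rot: [[0.0, -1.0, 0.001], [-1.0, -0.0, 0.0], [-0.0, -0.001, -1.0]]
wrist_force: [0.6, -0.2, -1.6]
gripper_width: 0.38
gripper_force: 30.0
time_s: 23.05
tcp_pos: [0.4456, -0.1488, 0.0641]
ee_rot: [[0.004, -1.0, -0.0], [-1.0, -0.004, -0.001], [0.001, 0.0, -1.0]]
wrist_force: [0.2, -0.1, -0.8]
gripper_width: 0.382
gripper_force: 30.0
4520 [ 414.5 -182.3   76.7] [ 478.  -156.8   90.4] 0.08229788179557265
[ 0.44655822 -0.14866743  0.06487513]
```

Lid b's centre is about (446.2, -149.3) and the wrist camera puts hole 4 at (446.6, -149). Lowering and releasing.

```bash
python3 steer.py '[{"finger_gap":0,"sz":0.012},{"finger_gap":0,"sz":0.022},{"finger_gap":0,"sz":0.03},{"finger_gap":0,"sz":0.035},{"finger_gap":0,"sz":0.038},{"finger_gap":0,"sz":0.038}]';python3 steer.py '[{"finger_gap":0.7},{"finger_gap":0.7},{"finger_gap":0.7},{"finger_gap":0.7},{"finger_gap":0.7,"sz":-0.02},{"finger_gap":0.7,"sz":-0.06},{"finger_gap":0.7,"sz":-0.11},{"finger_gap":0.7,"sz":-0.16}]'; python3 steer.py '[{"finger_gap":0.7,"sx":-0.04,"sz":-0.03},{"finger_gap":0.7,"sx":-0.09,"sz":-0.06},{"finger_gap":0.7,"sx":-0.14,"sz":-0.06},{"finger_gap":0.7,"sx":-0.19,"sz":-0.06},{"finger_gap":0.7,"sx":-0.24,"sz":-0.06},{"finger_gap":0.7,"sx":-0.29,"sz":-0.06},{"finger_gap":0.7,"sx":-0.34,"sz":-0.06},{"finger_gap":0.7,"sx":-0.38,"sz":-0.06}]'; python3 steer.py '[{"finger_gap":0.7,"sx":-0.05},{"finger_gap":0.7,"sx":-0.1},{"finger_gap":0.7,"sx":-0.15},{"finger_gap":0.7,"sx":-0.18},{"finger_gap":0.7,"sx":-0.18},{"finger_gap":0.7,"sx":-0.18}]'; python3 - <<'E'
from station import r
from m import *
t=r.capture("top");s=r.capture("scene")
g=lambda p:(255*(p[:,:,::-1]/255.)**.6).astype(np.uint8)
cv2.imwrite("pics/m10.png",np.hstack([cv2.resize(g(s["pixels"][150:320,125:352]),(400,300)),cv2.resize(g(t["pixels"][140:310,160:400]),(400,300))]))
for n,x,y in(("d",.4165,.097),("a",.426,.0155),("c",.4355,-.066),("b",.445,-.148)):
    print(n,knob(t,x,y,.041,.049,.034))
E
```

```text
time_s: 23.7
tcp_pos: [0.4453, -0.1487, 0.0257]
ee_rot: [[0.003, -1.0, 0.0], [-1.0, -0.003, -0.0], [0.0, -0.0, -1.0]]
wrist_force: [-0.2, -0.2, -1.6]
gripper_width: 0.379
gripper_force: 30.0
time_s: 24.5
tcp_pos: [0.4444, -0.1487, 0.1873]
ee_rot: [[0.003, -1.0, -0.001], [-1.0, -0.003, -0.0], [0.0, 0.001, -1.0]]
wrist_force: [2.0, 0.0, -0.6]
gripper_width: 0.702
gripper_force: 0.0
time_s: 25.3
tcp_pos: [0.4433, 0.2335, 0.2459]
ee_rot: [[0.004, -1.0, 0.0], [-1.0, -0.004, 0.0], [-0.0, -0.0, -1.0]]
wrist_force: [1.8, 0.3, -0.1]
gripper_width: 0.697
gripper_force: 0.0
time_s: 25.9
tcp_pos: [0.4429, 0.4115, 0.2448]
ee_rot: [[0.004, -1.0, -0.001], [-1.0, -0.004, -0.001], [0.001, 0.001, -1.0]]
wrist_force: [0.4, -0.2, -0.1]
gripper_width: 0.695
gripper_force: 0.0
d (np.int64(593), array([416. ,  97.3,  45. ]), array([415.5,  97.4,  44.5]))
a (np.int64(610), array([426.1,  15.8,  44.9]), array([424.3,  15.5,  44.7]))
c (np.int64(676), array([435.3, -66.2,  45. ]), array([434.3, -65.9,  44.8]))
b (np.int64(513), array([ 445.5, -148.6,   45. ]), array([ 443.4, -146.6,   44.5]))
```

View pics/m10.png

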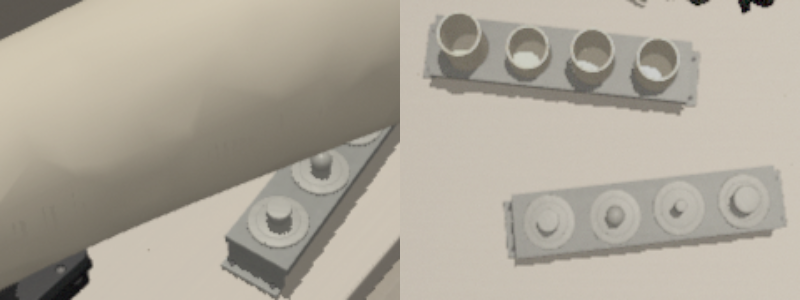

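The top view (right panel) shows all four jars standing open at (460,35) to (657,62). The lids d, a, c, b lie flat in holes 1 to 4 at (549,222), (615,216), (680,208) and (745,201), each within 3 mm of its hole. Handing in.

```bash
python3 -c "
from station import r
print(r.finish_job())"
```

```text
the job is handed in; nothing more can be done
None
```

All four lids (d, a, c, b from the left) lie flat in the lid rack in the same order as their jars, the open jars stand in their rack, and the job was handed in at about 26 s; the hand-in returned no verdict.

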